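# Lift the clean pacifier from its dish with the tongs

## Task

The pacifier on the small white dish has just been sterilised, so do not touch it with the gripper: pick up the tongs by their grey grips, close their jaws on the pacifier's upright teat, lift it and hold it with the teat at least 10 cm above the worktop. Finish still gripping the tongs, holding the pacifier up and still in their jaws: do not put anything down. Leave both dishes and the ointment pot where they stand.

Things in the scene. Friction and masses are not known exactly. Their poses are not given: they have to be found in the camera images.
- tongs: steel tongs, 216 mm long, lying on their side, arms opening sideways; 110 g. Origin: underside (on the worktop), midway between the two grey grips. x points from hinge to jaws, z up. Grips: x = -32 to 32 mm, z = 0 to 36 mm, 57 mm over their outsides when open. Hinge post (16 mm across, 36 mm tall) at x = -85 mm, a wire loop behind it to x = -110 mm. How they close: see tongs_left and tongs_right
- tongs_left: the tongs' arm on the +y side (steel strip with grip and jaw); origin on the hinge axis at the underside. Squeezing the grips swings both arms in alike. Width over the grips and gap between the jaws: 57 mm and 53 mm (at rest, open), 52 and 42, 40 and 16 (arms parallel), 33 and 0
- tongs_right: the tongs' arm on the -y side, like tongs_left. A spring pushes the arms open: about 3.5 N on each grip when open, 6 N at 40 mm over the grips. That push alone keeps the tongs in fingers that stay 5 mm or so inside the open width, so the open tongs can be carried
- jaws (a point): point on the tongs midway between the jaws: 100 mm ahead of the tongs' origin along x and 18 mm above the underside. The jaws are flat pads 28 mm long (along x), 20 mm tall (z = 8 to 28 mm)
- pacifier: pacifier, 36 x 54 x 43 mm, about 20 g, standing on its ring in one of the two dishes, teat up. Origin: centre of its underside. z points up along the teat. Shield (36 mm along x by 54 mm along y) from z = 9 to 15 mm; round teat 16 mm across from z = 15 to 43 mm
- teat (a point): middle of the pacifier's teat, 31 mm above its underside, on its axis
- dish: round white dish under the pacifier, 97 mm across, rim 13 mm high, floor 4 mm thick; origin at the centre of its underside
- pot_dish: a second dish of the same kind, that carries the ointment pot; origin at the centre of its underside
- pot: closed ointment pot, 58 mm across, 50 mm tall, standing in the other dish; origin at the centre of its underside
There are look-alikes about, which are no part of the job. Leave any green or turquoise look-alike of the dish alone.

How it is judged:
On the way, in this order (a step that is already met when the one before it is completed fails the run):
1. the tongs are off the worktop in the gripper's fingers, not yet touching the pacifier (contact force between the fingers and tongs above 1 N and height (world z) of tongs above 0.01 m and contact force between tongs and pacifier below 0.05 N and distance of pacifier from where it was at the start of the episode below 0.015 m), for 0.1 s.
2. both jaws of the gripped tongs press on the pacifier's teat (contact force between each of tongs_left, tongs_right and pacifier above 0.5 N and contact force between the fingers and tongs above 2 N and distance between teat and jaws below 0.028 m), for 0.2 s.
At the end, for the whole second after the job is handed in: Fingers grip the tongs (>2 N); each jaw presses the pacifier (>0.5 N), teat middle within 28 mm of the point between the jaws, 98 mm or more above the worktop; tongs lifted; dish and gripper off the pacifier, which is still (<0.03 m/s); dishes and pot within 30 mm of their start (all of step 2 and height (world z) of teat above 0.098 m and height (world z) of tongs above 0.03 m and contact force between each of dish, the fingers, the arm and pacifier below 0.02 N and linear speed of pacifier below 0.03 m/s and distance of each of dish, pot_dish, pot from where it was at the start of the episode below 0.03 m); the arm keeps its last pose, push and grip.
It fails at once if the gripper or arm touches the pacifier (contact force between any of the fingers, the arm and pacifier above 0.3 N).
It fails at once if a dish or the ointment pot is pushed away by more than 30 mm (distance of any of dish, pot_dish, pot from where it was at the start of the episode above 0.03 m).
It fails at once if the ointment pot is tipped (angle between pot's own z axis and vertical above 0.5 rad).
It also fails if it takes over 40 s, if anything falls off the work surface, if the arm or the gripper's body presses on something with over 40 N, if the wrist force passes 120 N, or if a joint passes its speed limit or range.

## Robot

A 7-joint arm with a two-finger parallel gripper is mounted at the origin on a cart in front of the work surface, level with it; the furniture and walls round the work are solid. World frame = base frame: x ahead of the robot, y to its left, z up, the work surface at z = 0. Lengths are in m, angles in rad, forces in N, time in s.
With the tool pointing down it reaches from about 0.425 to 1.025 m from the base axis. Payload 9.4 kg.
Tool frame: the origin (TCP) lies midway between the tips of the shut fingers; the grasp point (between the pads) lies 19 mm behind it; z points along the fingers, y is the line along which they close (so a half turn about z gives the same grasp; the last joint's range is limited). The gripper opens to 85 mm and grips with 20 to 120 N. Pads are 22 mm wide; open, the fingers measure 114 mm over their backs; the gripper's body (76 mm by 85 mm) begins 54 mm behind the grasp point. The pads swing forward as they close: fully open they stand 13 mm farther back than shut.
Start: joints at [1.03, 0.599, -0.003, 1.599, 0.002, 0.943, -0.08], TCP at [0.324, -0.648, 0.231] pointing down, gripper open.
Joint ranges: [-2.57, 2.57], [-0.35, 1.97], [-1.29, 1.29], [0.11, 2.56], [-1.05, 4.19], [0.11, 1.86], [-2.63, 2.63]. Speed limits (rad/s): [2.22, 2.22, 3.01, 3.01, 3.14, 3.14, 3.14].

## Interface

Orientations are given as a unit quaternion [x, y, z, w].
In Python, from plant import readout, viewer, ctrl gives the robot as it stands. The module is installed in compiled form; this text tells all that it offers.
- The arm moves only by the shell command python3 -m pendant 'ROWS'. ROWS is JSON, a list of rows, each a list of 5 numbers: the closure, from 0 (fully open) to 1 (shut), then the shift along the world's x, y, z in m, then the turn about the world's z in degrees. A call has 1 to 12 rows; each row shifts and turns the commanded pose from where the row before left it; what a row does not reach is not made up. A row lasts 1/12 s, in which the tool goes at most 41.7 mm and 7.16 degrees, less where a joint would pass 70% of its speed; a pose out of reach is approached as far as the arm can. A call with a gripper value outside its range is refused whole. The fingers move at their own pace and stop on an object; the grip force is fixed at half the most. Time passes only in rows, so rows that do not move let the fingers close. It gives the time, the measured TCP pose, the force, the opening and the grip force at its end, in the units of the state.
- readout.observe(): the state, without advancing time (a new reading comes with each control period).
- viewer.camera(name): name is "scene" or "top"; returns the picture (384x512x3 uint8, red, green, blue); there is no depth.
- viewer.get_calibration(name): a dict with "K" (3x3 intrinsics, pixels), "k1" (the pictures are not rectified: a ray, as slopes to the right and down, at radius r is drawn at 1 + k1 r^2 times it, then the intrinsics apply), "view" (4x4, takes a point from world to camera coordinates). Camera axes: x right, y down, z forward; pixel columns grow to the right and rows downward; lengths in m; the calibration is good to about 2 mm. A picture is of the moment at which its call begins. get_calibration takes no time and is no camera call.
- ctrl.finish_job(): hands the job in; it is judged then, once.
The state is a dict: "clock": time; "joint_positions": joint angles; "dq": joint speeds; "joint_torque": joint torques, N m; "tcp_pos": TCP position; "orientation": TCP orientation; "force": force on the tool from outside, world axes, zero at the start; "moment": the same for the moment, N m; "gripper_width": opening from 0.0 (shut) to 1.0 (fully open); "gripper_force": force on a finger pad.
Only numpy, scipy, OpenCV 4.12 (cv2) and the standard library are available. Lean on these libraries where they do the work, as an engineer would, in place of code of your own. Each camera call takes 0.05 s, during which the arm holds its last target. There are 200 camera calls.

## Working session

There is one attempt and no reset: what is moved stays moved. The work goes in short steps, Python scripts to look and compute and a shell command to move; the robot and the scene stay as the last step left them, time stands still between calls to the robot, and variables do not carry over. Pictures are saved under pics/ and viewed, at most 10 in all, crops included, and the job is handed in when it is done.

```bash
mkdir -p pics
python3 - <<'E'
from plant import readout, viewer, ctrl
import cv2,numpy as np
for n in("scene","top"):
    im=viewer.camera(n); cv2.imwrite(f"pics/{n}0.png",im[:,:,::-1])
    c=viewer.get_calibration(n); print(n,np.round(c["K"],1).tolist(),c["k1"],np.round(c["view"],4).tolist())
s=readout.observe(); print(s)
E
```

```text
scene [[450.8, 0.0, 249.5], [0.0, 450.8, 195.0], [0.0, 0.0, 1.0]] -0.09864353888119841 [[-0.8451, -0.5346, -0.0025, 0.5126], [-0.2143, 0.343, -0.9146, 0.1627], [0.4898, -0.7724, -0.4044, 0.8816], [0.0, 0.0, 0.0, 1.0]]
top [[353.9, 0.0, 261.9], [0.0, 353.9, 193.7], [0.0, 0.0, 1.0]] -0.004015927988251318 [[-0.027, -0.9996, 0.0013, 0.048], [-0.9948, 0.0267, -0.0986, 0.5837], [0.0985, -0.004, -0.9951, 0.9216], [0.0, 0.0, 0.0, 1.0]]
{'clock': 0.1, 'joint_positions': array([ 1.03024722,  0.60008608, -0.00252445,  1.60005152,  0.00178713,
        0.94290474, -0.0798004 ]), 'dq': array([ 0.00064274, -0.00069192,  0.00102542, -0.00188394,  0.0002228 ,
       -0.00100823,  0.00216857]), 'joint_torque': array([ 6.14978184e-03, -7.77989531e+01,  1.57000680e+00, -2.58625960e+01,
        1.25520310e-02,  5.51295845e-03, -5.38871927e-05]), 'tcp_pos': array([ 0.32415095, -0.64802343,  0.23047341]), 'orientation': array([ 9.73221569e-01,  2.29867903e-01, -2.31097082e-04, -6.85907063e-04]), 'force': array([-0.51402795, -1.11131763, -0.98664398]), 'moment': array([-0.02353324, -0.04541128,  0.01331727]), 'gripper_force': 0.0, 'gripper_width': 1.0011528570047121}
```

View pics/scene0.png

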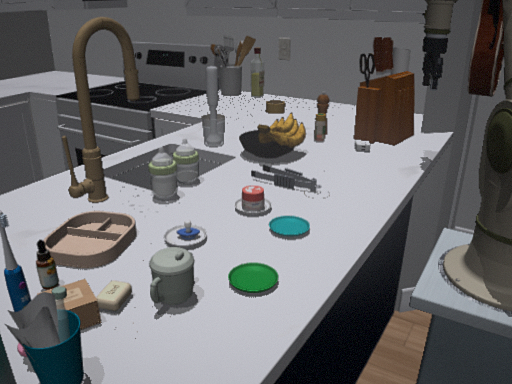

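View pics/top0.png

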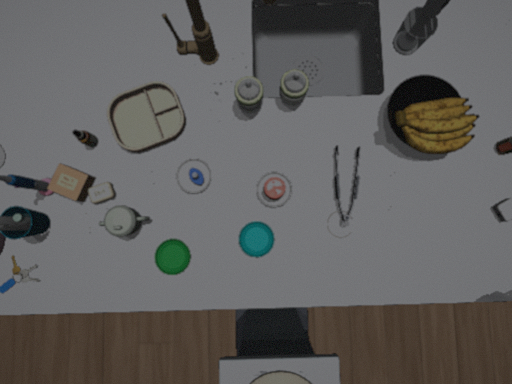

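Scene view: pacifier (blue) in the white dish at (187,234), red-lidded pot in its dish at (253,200), tongs at (285,180). The teal (290,227) and green (253,278) dishes are decoys. Top view: pacifier (196,177), pot (274,188), tongs from about (346,150) at the jaws to (340,224) at the loop, decoys at (257,239) and (173,257). Next I'll check the choice with close crops.

Run:
```python
import cv2,numpy as np
t=cv2.imread("pics/top0.png");s=cv2.imread("pics/scene0.png")
r=lambda im,x,y,w,h,k:cv2.resize(im[y:y+h,x:x+w],(w*k,h*k),interpolation=cv2.INTER_CUBIC)
a=np.hstack([r(t,320,140,50,100,5),r(t,170,150,50,50,6).copy() if 0 else cv2.copyMakeBorder(r(t,171,150,50,50,8),0,100,0,0,cv2.BORDER_CONSTANT)])
b=cv2.resize(np.hstack([r(s,240,155,95,50,4),r(s,160,210,55,50,4)])[:, :],None,fx=1,fy=1)
print(a.shape,b.shape)
cv2.imwrite("pics/crop1.png",a); cv2.imwrite("pics/crop2.png",b)
```

```text
(500, 650, 3) (200, 600, 3)
```

View pics/crop1.png

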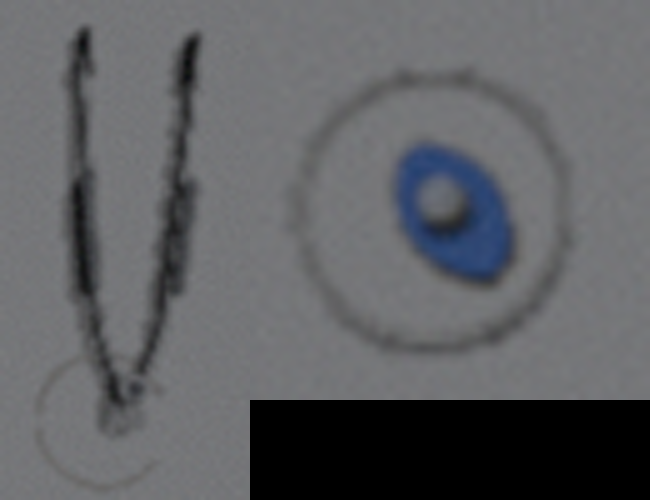

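View pics/crop2.png

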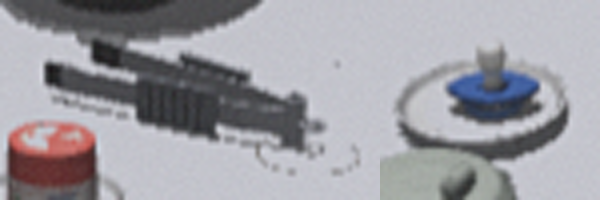

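```bash
cat > h.py <<'E'
import numpy as np,cv2
from plant import viewer
from scipy.optimize import least_squares
def C(n):
    c=viewer.get_calibration(n); return np.array(c["K"]),c["k1"],np.array(c["view"])
def ray(n,u,v):
    K,k,V=C(n); p=cv2.undistortPoints(np.array([[[u,v]]],float),K,np.array([k,0,0,0.]))[0,0]
    R=V[:3,:3]; d=R.T@np.array([p[0],p[1],1]); return -R.T@V[:3,3],d/np.linalg.norm(d)
def at(n,u,v,z):
    o,d=ray(n,u,v); return np.round(o+d*(z-o[2])/d[2],4)
def tri(t,s):
    o,d=ray("top",*t);p,e=ray("scene",*s)
    a=np.linalg.lstsq(np.c_[d,-e],p-o,rcond=None)[0]
    x,y=o+a[0]*d,p+a[1]*e; return np.round((x+y)/2,4),round(np.linalg.norm(x-y),4)
def proj(n,P):
    K,k,V=C(n);P=np.atleast_2d(P)
    return cv2.projectPoints(P.astype(float),V[:3,:3],V[:3,3],K,np.array([k,0,0,0.]))[0][:,0]
E
python3 - <<'E'
from h import *
print("teat top",tri((195.4,175),(187.7,222)))
print("left jaw",tri((336.6,146),(251.5,171.5)), "right",tri((358.4,147.6),(263.3,165.2)))
print("left grip far/near",tri((336,175),(275,175.5)),tri((337,198.4),(294,180)))
print("hinge",tri((343.7,219),(314.5,179.5)))
print("top@z: jaws",at("top",336.6,146,.028),at("top",358.4,147.6,.028),"grips",at("top",336.4,187.4,.036),at("top",356,187.4,.036),"hinge",at("top",343.7,219.5,.036))
print("paci",at("top",195.4,175,.047),"dish",at("top",193.6,176.5,.013))
for n,p in(("pot",(274,188)),("teal",(257,239)),("green",(173,257)),("teapot",(121,221)),("bowl",(425,115))): print(n,at("top",*p,.02))
E
```

```text
teat top (array([0.6391, 0.2088, 0.0397]), np.float64(0.0012))
left jaw (array([ 0.711 , -0.176 ,  0.0228]), np.float64(0.0005)) right (array([ 0.7043, -0.2345,  0.0261]), np.float64(0.0003))
left grip far/near (array([ 0.6285, -0.1699,  0.0291]), np.float64(0.0037)) (array([ 0.5656, -0.1694,  0.0285]), np.float64(0.0025))
hinge (array([ 0.5093, -0.1828,  0.0374]), np.float64(0.0037))
top@z: jaws [ 0.71   -0.1747  0.028 ] [ 0.704  -0.2339  0.028 ] grips [ 0.5957 -0.167   0.036 ] [ 0.5942 -0.2194  0.036 ] hinge [ 0.5097 -0.1823  0.036 ]
paci [0.6375 0.2071 0.047 ] dish [0.6388 0.2183 0.013 ]
pot [ 0.6003 -0.0009  0.02  ]
teal [0.4642 0.0487 0.02  ]
green [0.4227 0.2736 0.02  ]
teapot [0.5221 0.4132 0.02  ]
bowl [ 0.793  -0.4263  0.02  ]
```

The triangulated points fit the description. Hinge at (0.510, -0.183) and jaw tips around (0.707, -0.205) are 199 mm apart, as expected. So the tongs' origin is about (0.5945, -0.1925) with a heading of -6.4°, and the teat is at (0.638, 0.208). The tool needs to turn -33°. Moving to above the tongs.

```bash
python3 -m pendant '[[0,0.0193,0.0325,0,-2.75],[0,0.0193,0.0325,0,-2.75],[0,0.0193,0.0325,0,-2.75],[0,0.0193,0.0325,0,-2.75],[0,0.0193,0.0325,0,-2.75],[0,0.0193,0.0325,0,-2.75],[0,0.0193,0.0325,0,-2.75],[0,0.0193,0.0325,0,-2.75],[0,0.0193,0.0325,0,-2.75],[0,0.0193,0.0325,0,-2.75],[0,0.0193,0.0325,0,-2.75],[0,0.0193,0.0325,0,-2.75]]'
```

```text
clock: 1.1
tcp_pos: [0.5564, -0.2566, 0.2311]
orientation: [0.998, -0.057, -0.0, -0.0]
force: [1.0, -0.2, -0.3]
gripper_width: 1.001
gripper_force: 0.0
```

```bash
python3 -m pendant '[[0,0.0193,0.0325,-0.02,0],[0,0.0193,0.0325,-0.03,0],[0,0,0,-0.03,0],[0,0,0,0,0],[0,0,0,0,0],[0,0,0,0,0]]'
python3 - <<'E'
from plant import readout
import numpy as np
s=readout.observe(); x,y,z,w=s["orientation"]; p=s["tcp_pos"]
print(p,"yaw y-axis",np.degrees(2*np.arctan2(y,x))-90, s["joint_positions"].round(2),s["gripper_width"])
print("togo",np.array([.5945,-.1925])-p[:2])
E
```

```text
clock: 1.6
tcp_pos: [0.5912, -0.2003, 0.1569]
orientation: [0.998, -0.057, 0.0, 0.0]
force: [0.5, -0.5, 0.3]
gripper_width: 1.004
gripper_force: 0.0
[ 0.59120635 -0.20027898  0.15690068] yaw y-axis -96.53139086296491 [ 0.15  0.57  0.12  1.91 -0.11  0.67 -1.35] 1.0039777414870825
togo [0.00329365 0.00777898]
```

```bash
python3 -m pendant '[[0,0.0033,0.0078,-0.02,0],[0,0,0,-0.025,0],[0,0,0,-0.025,0],[0,0,0,-0.025,0],[0,0,0,-0.02,0],[0,0,0,-0.015,0],[0,0,0,-0.012,0],[0,0,0,-0.009,0],[0,0,0,0,0],[0,0,0,0,0],[0,0,0,0,0]]'
python3 - <<'E'
from plant import viewer
import cv2,numpy as np
s=viewer.camera("scene")[140:215,220:360,::-1];t=viewer.camera("top")[130:240,290:400,::-1]
r=lambda a,w:cv2.resize(a,(w,int(a.shape[0]*w/a.shape[1])),interpolation=cv2.INTER_CUBIC)
S=r(s,450);T=r(t,330);cv2.imwrite("pics/g1.png",np.hstack([cv2.copyMakeBorder(S,0,330-S.shape[0],0,0,0),T]))
E
```

```text
clock: 2.52
tcp_pos: [0.5953, -0.1914, 0.006]
orientation: [0.998, -0.056, 0.001, 0.0]
force: [-0.5, 0.6, 1.0]
gripper_width: 1.004
gripper_force: 0.0
```

View pics/g1.png

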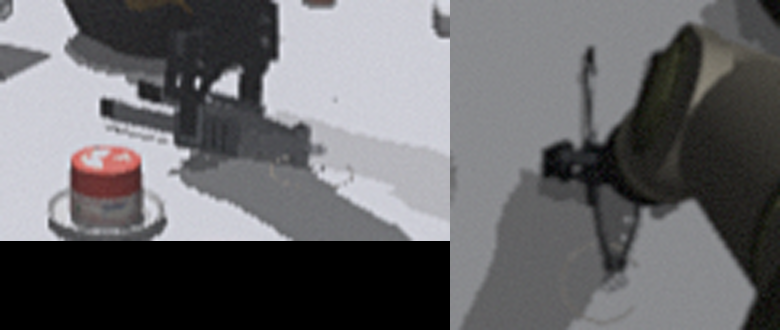

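The fingers straddle both grips, at crop (187,110) and (255,85). The jaws are to the left at (108,107), and nothing is in contact. Closing partly.

```bash
python3 -m pendant '[[0.2,0,0,-0.002,0],[0.3,0,0,0,0],[0.38,0,0,0,0],[0.4,0,0,0,0],[0.4,0,0,0,0],[0.4,0,0,0,0]]'; python3 -c "
from h import *
print(proj('top',[[.595,-.14,.02],[.595,-.14,.06]]),proj('scene',[[.595,-.145,.02],[.595,-.145,.06]]))"
```

```text
clock: 3.12
tcp_pos: [0.5952, -0.1911, 0.0036]
orientation: [0.998, -0.056, 0.001, 0.0]
force: [0.6, -0.9, 4.7]
gripper_width: 0.604
gripper_force: 6.5
[[325.24185256 188.58946381]
 [327.998152   186.85314357]] [[280.27140564 183.45521504]
 [280.62268089 170.24038025]]
```

```bash
python3 -m pendant '[[0.43,0,0,0,0],[0.43,0,0,0,0],[0.43,0,0,0.003,0],[0.43,0,0,0.006,0],[0.43,0,0,0.01,0],[0.43,0,0,0.014,0],[0.43,0,0,0.018,0],[0.43,0,0,0.018,0],[0.43,0,0,0.014,0],[0.43,0,0,0.01,0],[0.43,0,0,0.005,0],[0.43,0,0,0,0]]'
python3 - <<'E'
from plant import viewer
import cv2,numpy as np
s=viewer.camera("scene")[100:215,200:360,::-1];t=viewer.camera("top")[110:240,290:400,::-1]
r=lambda a,w:cv2.resize(a,(w,int(a.shape[0]*w/a.shape[1])),interpolation=cv2.INTER_CUBIC)
S=r(s,480);T=r(t,320);h=max(S.shape[0],T.shape[0]);cv2.imwrite("pics/g2.png",np.hstack([cv2.copyMakeBorder(S,0,h-S.shape[0],0,0,0),T]))
print(S.shape,T.shape)
E
```

```text
clock: 4.12
tcp_pos: [0.5952, -0.191, 0.1023]
orientation: [0.998, -0.056, 0.001, 0.0]
force: [-0.6, 0.9, -0.4]
gripper_width: 0.571
gripper_force: 5.0
(345, 480, 3) (378, 320, 3)
```

View pics/g2.png

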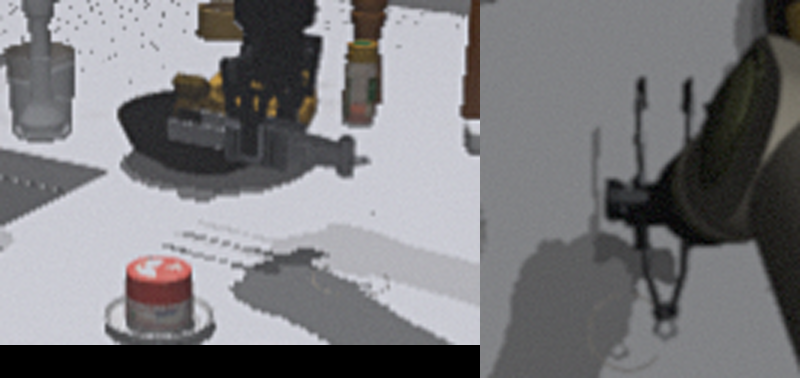

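The tongs are lifted and level. In the top crop the jaw tips are at (641,80) and (687,80), and the hinge is at (665,315). Working out the jaw offset from the TCP.

```bash
python3 -c "
from h import *
print('hinge',tri((353.6,218.3),(200+347/3,100+137/3)))
print('left jaw tip', tri((345.3,137.5),(200+168/3,100+118/3)))
L=at('top',345.3,137.5,.127);R=at('top',361.2,137.5,.127);H=at('top',353.6,218.3,.135)
m=(L+R)/2;d=(m-H)[:2];print(L,R,H,np.linalg.norm(d),np.degrees(np.arctan2(d[1],d[0])))
J=H[:2]+d/np.linalg.norm(d)*.185;print('jaws',J,'offset from tcp',J-[.5952,-.191])
"
```

```text
hinge (array([ 0.5097, -0.1826,  0.1362]), np.float64(0.0004))
left jaw tip (array([ 0.7032, -0.1783,  0.1247]), np.float64(0.0115))
[ 0.7077 -0.175   0.127 ] [ 0.7067 -0.2139  0.127 ] [ 0.5099 -0.1828  0.135 ] 0.1976436502901118 -3.3792280507650405
jaws [ 0.69457833 -0.19370473] offset from tcp [ 0.09937833 -0.00270473]
```

```bash
python3 -m pendant '[[0.43,0,0.01,0,0],[0.43,-0.003,0.02,0,0],[0.43,-0.005,0.03,0,0],[0.43,-0.005,0.03,0,0],[0.43,-0.005,0.03,0,0],[0.43,-0.005,0.03,0,0],[0.43,-0.005,0.03,0,0],[0.43,-0.005,0.03,0,0],[0.43,-0.005,0.03,0,0],[0.43,-0.005,0.03,0,0],[0.43,-0.005,0.03,0,0],[0.43,-0.005,0.03,0,0]]'; python3 -m pendant '[[0.43,-0.004,0.03,0,0],[0.43,-0.0046,0.025,0,0],[0.43,0,0.015,0,0],[0.43,0,0.005,0,0],[0.43,0,0,0,0],[0.43,0,0,0,0],[0.43,0,0,0,0]]'
python3 - <<'E'
from plant import viewer,readout
import cv2,numpy as np
print(readout.observe()["joint_positions"].round(2))
s=viewer.camera("scene")[160:280,140:300,::-1];t=viewer.camera("top")[120:250,150:260,::-1]
r=lambda a,w:cv2.resize(a,(w,int(a.shape[0]*w/a.shape[1])),interpolation=cv2.INTER_CUBIC)
S=r(s,400);T=r(t,400);h=max(S.shape[0],T.shape[0]);cv2.imwrite("pics/g3.png",np.hstack([cv2.copyMakeBorder(S,0,h-S.shape[0],0,0,0),T]))
E
```

```text
clock: 5.22
tcp_pos: [0.5404, 0.1412, 0.1]
orientation: [0.998, -0.056, -0.001, 0.0]
force: [-0.3, 0.3, -0.9]
gripper_width: 0.569
gripper_force: 5.0
clock: 5.8
tcp_pos: [0.5331, 0.2124, 0.1006]
orientation: [0.998, -0.057, -0.0, 0.001]
force: [0.0, 0.7, -0.8]
gripper_width: 0.571
gripper_force: 5.0
[-0.61  0.61  0.19  2.06 -0.23  0.49 -1.94]
```

View pics/g3.png

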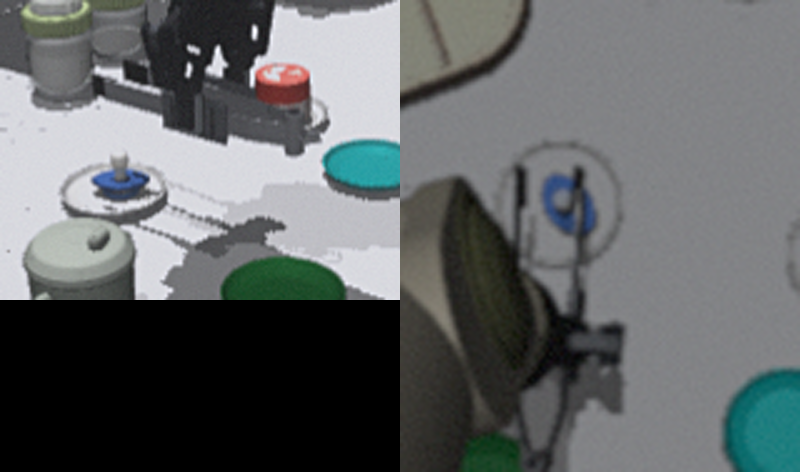

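The jaw tips show at top-crop (520,172) and (578,172), the hinge at (540,460), and the teat at (563,200). The tongs are about 10 cm above the table, so I need to correct for parallax.

```bash
python3 -c "
from h import *
f=lambda x,y:(150+(x-400)/3.636,120+y/3.636)
L=at('top',*f(520,170),.125);R=at('top',*f(578,170),.125);H=at('top',*f(540,460),.133)
m=(L+R)/2;d=(m-H)[:2];print(L,R,H,np.linalg.norm(d),np.degrees(np.arctan2(d[1],d[0])))
J=m[:2]-.014*d/np.linalg.norm(d);print('jaws',J,'off',J-[.5331,.2124])
T=at('top',*f(563,200),.047);print(T,'togo',T[:2]-J)
print('scene tri jawL',tri(f(520,170),(140+97/2.5,160+85/2.5)),'teat',tri(f(563,200),(140+120/2.5,160+153/2.5)))
"
```

```text
[0.6462 0.2226 0.125 ] [0.6452 0.1839 0.125 ] [0.4542 0.2089 0.133 ] 0.19158333043352177 -1.6899596461110553
jaws [0.63170609 0.20366288] off [ 0.09860609 -0.00873712]
[0.6375 0.2086 0.047 ] togo [0.00579391 0.00493712]
scene tri jawL (array([0.6475, 0.2246, 0.1132]), np.float64(0.002)) teat (array([0.6382, 0.2094, 0.0424]), np.float64(0.0))
```

```bash
python3 -m pendant '[[0.43,0.003,0.0025,-0.005,0],[0.43,0.003,0.0025,-0.01,0],[0.43,0,0,-0.015,0],[0.43,0,0,-0.014,0],[0.43,0,0,-0.01,0],[0.43,0,0,0,0],[0.43,0,0,0,0],[0.43,0,0,0,0]]'
python3 - <<'E'
from plant import viewer,readout
import cv2,numpy as np
s=viewer.camera("scene")[190:270,150:260,::-1];t=viewer.camera("top")[145:225,165:245,::-1]
r=lambda a,w:cv2.resize(a,(w,int(a.shape[0]*w/a.shape[1])),interpolation=cv2.INTER_CUBIC)
S=r(s,400);T=r(t,400);h=max(S.shape[0],T.shape[0]);cv2.imwrite("pics/g4.png",np.hstack([cv2.copyMakeBorder(S,0,h-S.shape[0],0,0,0),T]))
E
```

```text
clock: 6.57
tcp_pos: [0.5394, 0.219, 0.047]
orientation: [0.998, -0.056, 0.0, -0.0]
force: [0.0, 0.1, -1.7]
gripper_width: 0.57
gripper_force: 5.0
```

View pics/g4.png

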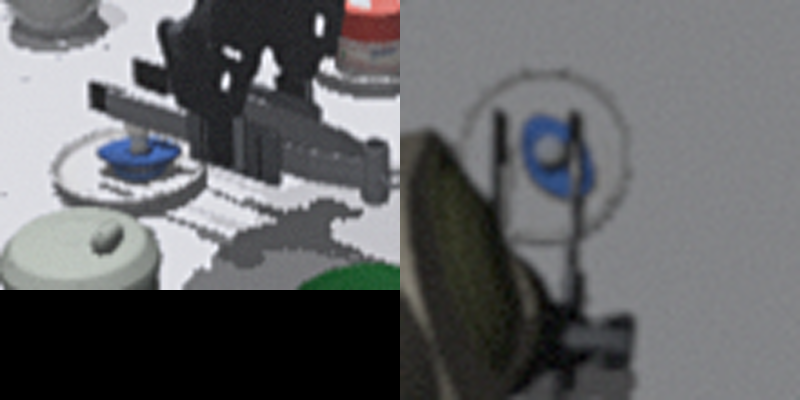

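Jaws at top-crop x = 500 and 575, tips at y = 110, and the teat at (552,152). The teat is off-centre toward the right jaw, partly because of parallax. Computing the correction.

```bash
python3 -c "
from h import *
f=lambda x,y:(165+(x-400)/5,145+y/5)
for y,l in((110,'tip'),(150,'mid')):
  print(l,at('top',*f(500,y),.072),at('top',*f(576,y),.072),(at('top',*f(500,y),.072)+at('top',*f(576,y),.072))/2)
print(at('top',*f(551,151),.045),'teat')
"
```

```text
tip [0.6551 0.2291 0.072 ] [0.6541 0.1899 0.072 ] [0.6546 0.2095 0.072 ]
mid [0.6342 0.2292 0.072 ] [0.6332 0.1901 0.072 ] [0.6337  0.20965 0.072  ]
[0.6373 0.208  0.045 ] teat
```

The jaw centre, at (0.641, 0.2095), is within 3 mm of the teat at (0.6375, 0.208). Making a small shift, descending, then closing.

```bash
python3 -m pendant '[[0.43,-0.002,-0.001,-0.004,0],[0.43,0,0,-0.007,0],[0.43,0,0,-0.007,0],[0.43,0,0,-0.004,0],[0.43,0,0,0,0],[0.43,0,0,0,0],[0.46,0,0,0,0],[0.48,0,0,0,0],[0.5,0,0,0,0],[0.5,0,0,0,0],[0.5,0,0,0,0]]'; python3 -m pendant '[[0.52,0,0,0,0],[0.53,0,0,0,0],[0.54,0,0,0,0],[0.55,0,0,0,0],[0.56,0,0,0,0],[0.56,0,0,0,0]]'
```

```text
clock: 7.58
tcp_pos: [0.5372, 0.2181, 0.0251]
orientation: [0.998, -0.056, 0.0, -0.0]
force: [0.0, 0.1, -1.7]
gripper_width: 0.503
gripper_force: 6.1
clock: 8.08
tcp_pos: [0.5372, 0.2182, 0.025]
orientation: [0.998, -0.056, 0.0, -0.0]
force: [0.6, 0.3, 0.5]
gripper_width: 0.453
gripper_force: 52.3
```

The force jumped to 52 N at a 38.5 mm opening, so the teat is clamped. Lifting.

```bash
python3 -m pendant '[[0.57,0,0,0,0],[0.57,0,0,0,0],[0.57,0,0,0.003,0],[0.57,0,0,0.006,0],[0.57,0,0,0.01,0],[0.57,0,0,0.014,0],[0.57,0,0,0.018,0],[0.57,0,0,0.018,0],[0.57,0,0,0.018,0],[0.57,0,0,0.014,0],[0.57,0,0,0.009,0],[0.57,0,0,0.005,0]]'; python3 -m pendant '[[0.57,0,0,0,0],[0.57,0,0,0,0],[0.57,0,0,0,0],[0.57,0,0,0,0]]';  python3 - <<'E'
from plant import viewer,readout
import cv2,numpy as np
s=viewer.camera("scene")[150:270,130:290,::-1];t=viewer.camera("top")[115:225,165:245,::-1]
r=lambda a,w:cv2.resize(a,(w,int(a.shape[0]*w/a.shape[1])),interpolation=cv2.INTER_CUBIC)
S=r(s,400);T=r(t,400);h=max(S.shape[0],T.shape[0]);cv2.imwrite("pics/g5.png",np.hstack([cv2.copyMakeBorder(S,0,h-S.shape[0],0,0,0),T]))
E
```

```text
clock: 9.08
tcp_pos: [0.5374, 0.2183, 0.1418]
orientation: [0.998, -0.056, 0.001, -0.001]
force: [0.0, 0.6, -1.4]
gripper_width: 0.449
gripper_force: 58.8
clock: 9.42
tcp_pos: [0.5366, 0.2179, 0.139]
orientation: [0.998, -0.056, -0.001, 0.0]
force: [-0.4, -0.8, -1.0]
gripper_width: 0.447
gripper_force: 58.8
```

View pics/g5.png

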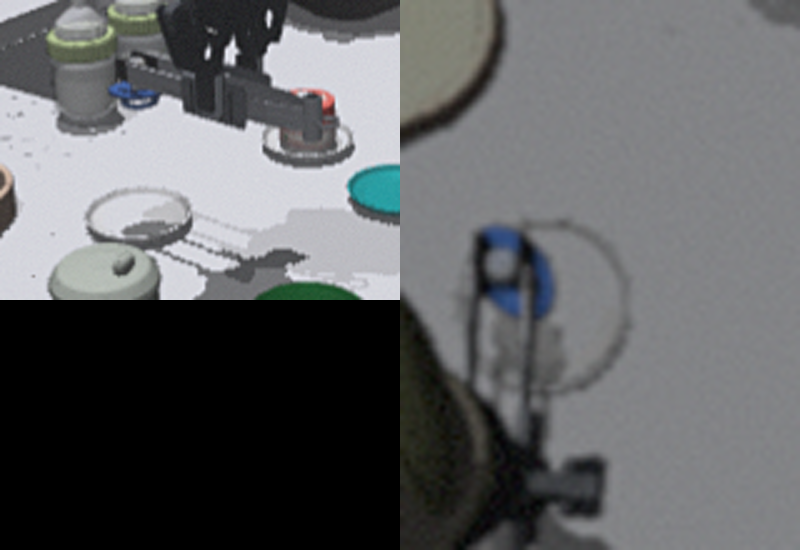

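The pacifier hangs in the jaws, teat at top-crop (502,265), and the dish at scene-crop (138,215) is empty and unmoved. The tool rose 114 mm, so the teat is at roughly 0.15 m.

```bash
python3 -m pendant '[[0.57,0,0,0,0],[0.57,0,0,0,0],[0.57,0,0,0,0],[0.57,0,0,0,0]]'; python3 -c "
from plant import ctrl; print(ctrl.finish_job())"
```

```text
clock: 9.85
tcp_pos: [0.5371, 0.2181, 0.1398]
orientation: [0.998, -0.056, -0.0, 0.0]
force: [0.3, 0.3, -1.1]
gripper_width: 0.454
gripper_force: 58.8
the job is handed in; nothing more can be done
None
```

I handed the job in at 9.9 s with the tongs still gripped and the pacifier's teat clamped in their jaws, about 15 cm above the worktop; I did not move the dishes or the pot, and the hand-in gave no verdict.

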